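# Scan the gel viewer and hold its shutter open at the mark

## Task

Log the gel viewer for an exposure: pick up the hand scanner, aim its nose squarely at the barcode plate on the end of the viewer from about a hand's breadth (some 80 mm) away and hold it steady there for a good second, then lay the scanner flat on the worktop again and let go of it. Then pull the viewer's spring-return shutter out by its upright handle until the shutter's pointer is level with the ridge of the cursor on the scale bar, and keep it there: finish while still holding the handle with the shutter held at the mark. Leave the cursor where it is set, and the bottle, dish and tube block alone.

Things in the scene. Friction and masses are not known exactly. Their poses are not given: they have to be found in the camera images.
- scanner_grip (a point): centre of the hand scanner (half-way up, best place to grip): a grey bar lying flat on the worktop, 147 mm long, 34 mm high, 30 mm wide along the handle and 46 mm wide in the front 42 mm (the nose end, which begins 28 mm ahead of this point); 0.14 kg. Its x axis points along the bar to the nose, z up when lying as at the start.
- scanner_nose (a point): centre of the dark window on the scanner's nose, 72 mm ahead of scanner_grip on its x axis; the beam leaves here along the x axis.
- code_plate (a point): centre of the barcode plate (46 x 30 mm, white paper with black bars, upright) on one end of the viewer, 44 mm above the worktop. The plate faces along the -y axis of this frame (level); z is up. The viewer is a fixed white box, 86 mm (x) by 130 mm (y) and 80 mm high to the top of its shutter guides, with the plate on its -y end and the shutter's handle beyond its opposite (+y) end; all points on the viewer share these axes.
- shutter: the dark steel shutter plate on top of the viewer with its upright black handle; origin in the middle of the viewer at worktop height when shut, same axes as the viewer. It slides along the viewer's +y axis as it opens, up to 85 mm. A spring pulls it shut: about 2.7 N when shut, plus 0.9 N for every 10 mm; let go, it closes.
- handle_mid (a point): middle of the shutter's upright handle, 106 mm above the worktop; the handle is a block 32 mm (viewer x) by 18 mm (viewer y) and 52 mm high, from 76 to 128 mm above the worktop. When shut its centre is 120 mm from the middle of the viewer, 46 mm clear of the box's end. Apart from the box (80 mm high) nothing near it stands above 76 mm. Moves with the shutter.
- pointer (a point): tip of the small pointer that sticks out from the handle's foot toward the viewer's -x side; moves with the shutter, at the same place along the viewer's y axis as the handle's centre.
- cursor_ridge (a point): the mark: thin ridge (2.6 mm) on top of the grey cursor that is clamped on the aluminium scale bar beside the shutter's path, on the viewer's -x side; same axes as the viewer. The pointer is level with it when both have the same place along the viewer's y axis. It is set 30 to 72 mm out from the pointer's shut position. It stays where it is set unless pushed hard; its top is 75 mm above the worktop.
- bottle: bystander: small reagent bottle, 60 mm wide, 105 mm high; origin under its centre.
- dish: bystander: petri dish, 92 mm wide, 15 mm high; origin under its centre.
- block: bystander: micro tube block, 66 x 104 x 26 mm; origin under its centre.

How it is judged:
By the outcome, as a careful person would: the job done as asked, in the order asked, and still so for the second after the job is handed in, while the arm keeps its last pose, push and grip.
It also fails if it takes over 64 s, if anything falls off the work surface, if the arm or the gripper's body presses on something with over 40 N, if the wrist force passes 120 N, or if a joint passes its speed limit or range.

## Robot

A 7-joint arm with a two-finger parallel gripper is mounted at the origin on a cart in front of the work surface, level with it; the furniture and walls round the work are solid. World frame = base frame: x ahead of the robot, y to its left, z up, the work surface at z = 0. Lengths are in m, angles in rad, forces in N, time in s.
With the tool pointing down it reaches from about 0.425 to 0.875 m from the base axis. Payload 4.7 kg.
Tool frame: the origin (TCP) lies on the centre line of the jaws, within the pads' length; the fingertips stand 14 mm ahead of it and the grasp point (between the pads) lies 5 mm behind it; z points along the fingers, x is the direction in which the jaws open and shut, and the axes are right-handed (so a half turn about z gives the same grasp; the last joint's range is limited). The gripper opens to 87 mm and grips with 3 to 60 N. Pads are 19 mm wide; open, the fingers measure 117 mm over their backs; the gripper's body (75 mm by 190 mm) begins 51 mm behind the grasp point.
Start: joints at [-1.184, 0.321, -0.07, 1.45, 0.023, 1.371, -0.057], TCP at [0.237, 0.605, 0.237] pointing down, gripper open.
Joint ranges: [-2.86, 2.86], [-0.3, 2.09], [-1.38, 1.24], [0.06, 2.45], [-1.56, 4.7], [0.09, 2.05], [-2.69, 2.69]. Speed limits (rad/s): [2.57, 2.57, 3.14, 3.14, 3.14, 3.14, 3.14].

## Interface

Orientations are given as a rotation vector (axis times angle).
In Python, from bench import ctrl gives the robot as it stands.
- The arm moves only by the tool drive_tool, never from a script. Its argument "rows" is a list that holds one entry, the list of rows, each a list of 5 numbers: the shift along the tool's x, y, z scaled (see below), then the turn about the tool's z scaled (see below), then the closure in counts, from 0 (fully open) to 255 (shut). In form: [[[dx, dy, dz, spin, jaw], ...]]. A call has 1 to 20 rows; each row is the pose to reach, as a shift and turn from the pose commanded when the call began, along the tool's axes at that moment, turning the shorter way round; what a row does not reach only later rows make up. The controller multiplies each number of a shift by 300 mm and each number of a turn by pi rad. A row lasts 1/8 s, in which the tool goes at most 62.5 mm and 10.7 degrees, less where a joint would pass 70% of its speed; a pose out of reach is approached as far as the arm can. A call with a number of a shift or a turn outside -1 to 1 is refused whole. A call with a gripper value outside its range is refused whole. The fingers move at their own pace and stop on an object; "grip_force" is the grip in N (left out, the last holds). Time passes only in rows, so rows that repeat a pose let the fingers close. It gives the time, the measured TCP pose, the force and the opening at its end, in the units of the state.
- ctrl.get_state(): the state, without advancing time (a new reading comes with each control period).
- ctrl.get_image(name): name is "side" or "top" or "wrist"; returns a dict with "img" (420x560x3 uint8, blue, green, red), "camera_matrix" (3x3 intrinsics, pixels), "k1" (the pictures are not rectified: a ray, as slopes to the right and down, at radius r is drawn at 1 + k1 r^2 times it, then the intrinsics apply), "R" (3x3) and "t" (3): a world point X has camera coordinates R X + t. Camera axes: x right, y down, z forward; pixel columns grow to the right and rows downward; lengths in m; the calibration is good to about 2 mm. A picture is of the moment at which its call begins. There is no depth.
- ctrl.close_job(): hands the job in, once; it reports no verdict.
The state is a dict: "time": time; "joint_positions": joint angles; "qd": joint speeds; "joint_torque": joint torques, N m; "position": TCP position; "tool_rot": TCP orientation; "ft_force": force on the tool from outside, world axes, zero at the start; "torque": the same for the moment, N m; "grip_width": opening from 0.0 (shut) to 1.0 (fully open).
Only numpy, scipy, OpenCV 4.12 (cv2) and the standard library are available. Lean on these libraries where they do the work, as an engineer would, in place of code of your own. Each camera call takes 0.05 s, during which the arm holds its last target.

## Working session

There is one attempt and no reset: what is moved stays moved. The work goes in short steps, Python scripts to look and compute and a tool call to move; the robot and the scene stay as the last step left them, time stands still between calls to the robot, and variables do not carry over. Pictures are saved under pics/ and viewed, and the job is handed in when it is done.

Besides the shell and the picture viewer there is one more tool, called after "Request:" as name([rows], argument=value, ...), one row to a line, values as JSON. drive_tool: Moves the arm, as the interface text tells. Its arguments: {"type":"object","properties":{"rows":{"type":"array"},"grip_force":{"type":"number"}},"required":["rows"]}

```bash
ls; mkdir -p pics
cat > h.py <<'E'
import numpy as np, cv2
from bench import ctrl
from scipy.spatial.transform import Rotation as Ro
def grab(n,f):
    d=ctrl.get_image(n); cv2.imwrite('pics/'+f,d['img']); np.savez('pics/'+f+'.npz',**{k:np.array(v) for k,v in d.items()}); return d
def ray(d,u,v):
    K=np.array(d['camera_matrix']); k1=float(d['k1'])
    p=np.array([(u-K[0,2])/K[0,0],(v-K[1,2])/K[1,1]]); q=p.copy()
    for _ in range(50): q=p/(1+k1*(q@q))
    R=np.array(d['R']); t=np.array(d['t'])
    return -R.T@t, R.T@np.array([q[0],q[1],1.])
def onz(d,u,v,z):
    c,r=ray(d,u,v); return c+r*(z-c[2])/r[2]
def proj(d,X):
    R=np.array(d['R']); t=np.array(d['t']); c=R@np.array(X)+t; q=c[:2]/c[2]; q=q*(1+float(d['k1'])*(q@q))
    K=np.array(d['camera_matrix']); return np.array([K[0,0]*q[0]+K[0,2],K[1,1]*q[1]+K[1,2]])
def load(f): return dict(np.load('pics/'+f+'.npz'))
E
python3 - <<'E'
from h import *
s=ctrl.get_state(); print({k:np.round(v,3) for k,v in s.items()})
for n in ['side','top','wrist']:
    d=grab(n,n+'0.png'); print(n,np.round(-np.array(d['R']).T@d['t'],3),np.round(d['R'],2).tolist(),d['k1'],d['camera_matrix'][0])
E
```

```text
pics
{'time': np.float64(0.0), 'joint_positions': array([-1.184,  0.322, -0.07 ,  1.452,  0.023,  1.371, -0.057]), 'qd': array([-0.001,  0.001, -0.001,  0.001,  0.001,  0.003, -0.   ]), 'joint_torque': array([-0.0000e+00, -4.9129e+01, -4.0400e-01, -3.1252e+01, -6.4000e-02,
        4.4000e-02,  0.0000e+00]), 'position': array([0.237, 0.605, 0.236]), 'tool_rot': array([ 2.594e+00,  1.771e+00, -2.000e-03]), 'ft_force': array([-0.099,  0.505,  0.209]), 'torque': array([-0.009,  0.004, -0.067]), 'grip_width': np.float64(1.0)}
side [-0.119 -0.93   1.61 ] [[0.82, -0.57, -0.01], [-0.47, -0.66, -0.59], [0.32, 0.49, -0.81]] -0.09479444772562756 [442.33233377   0.         282.41758182]
top [ 0.241 -0.024  1.667] [[-0.02, -1.0, -0.01], [-0.99, 0.03, -0.16], [0.16, 0.0, -0.99]] -0.0013790373615363055 [447.0034853    0.         273.32973757]
wrist [0.168 0.632 0.384] [[0.36, 0.93, -0.0], [0.9, -0.35, 0.27], [0.25, -0.1, -0.96]] 0.021763762453306575 [342.27471272   0.         277.79690776]
```

View pics/top0.png

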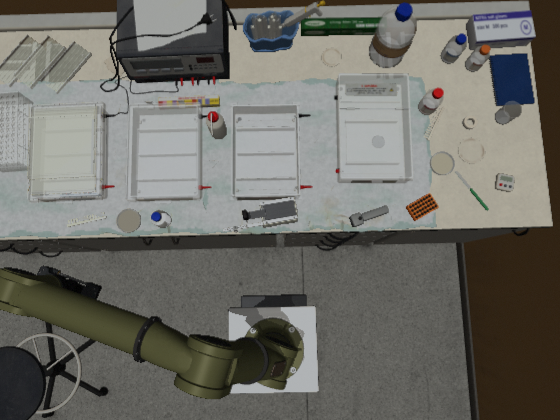

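View pics/side0.png

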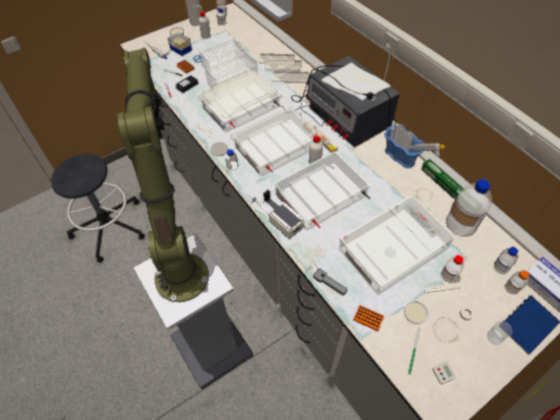

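View pics/wrist0.png

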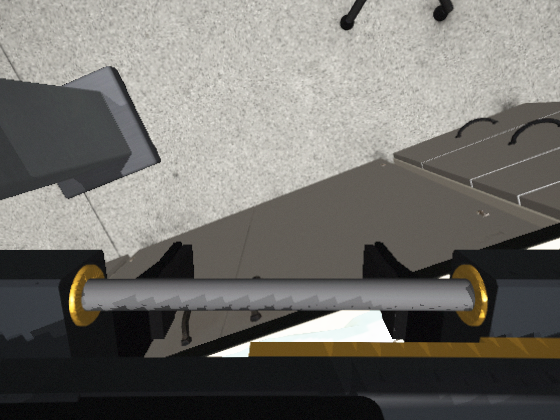

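The viewer is at about (270,212) in the top view, with its handle toward the left (+y). The scanner is at (370,215), the tube block at (422,207), the dish at (129,220) and the bottle at (160,219). I'll zoom in.

Run:
```python
import cv2
a=cv2.imread('pics/top0.png')[185:250,215:415]; cv2.imwrite('pics/topz.png',cv2.resize(a,None,fx=4,fy=4,interpolation=cv2.INTER_CUBIC))
a=cv2.imread('pics/side0.png')[170:310,240:380]; cv2.imwrite('pics/sidez.png',cv2.resize(a,None,fx=4,fy=4,interpolation=cv2.INTER_CUBIC))
from h import *
d=load('top0.png')
for u,v,z in [(370,215,.034),(270,212,.08),(246,214,.12),(422,207,.02),(390,212,.034),(351,218,.034)]: print(u,v,onz(d,u,v,z).round(3))
```

```text
370 215 [ 0.476 -0.372  0.034]
270 212 [ 0.49  -0.004  0.08 ]
246 214 [0.479 0.079 0.12 ]
422 207 [ 0.503 -0.57   0.02 ]
390 212 [ 0.485 -0.446  0.034]
351 218 [ 0.467 -0.302  0.034]
```

View pics/topz.png

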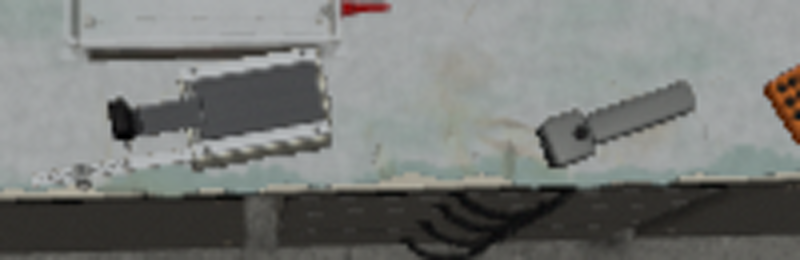

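View pics/sidez.png

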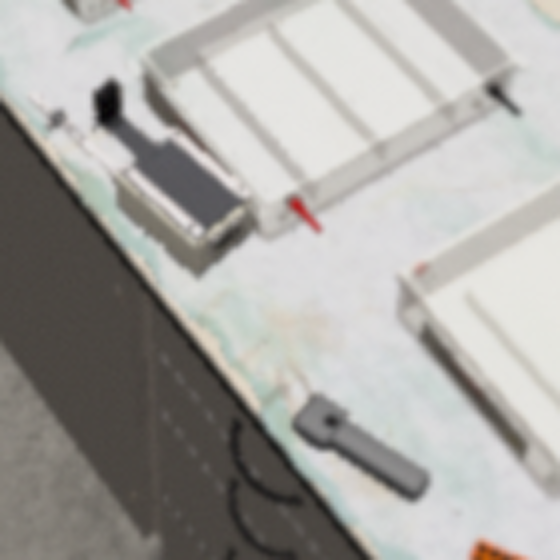

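```bash
cat >> h.py <<'E'
def go(x,y,z,adeg,cmd=None):
    """scaled numbers from the present pose to world target"""
    s=ctrl.get_state(); p=np.array(s['position']); R=Ro.from_rotvec(s['tool_rot']).as_matrix()
    a=np.degrees(np.arctan2(R[1,0],R[0,0])); sh=R.T@(np.array([x,y,z])-p)/0.3
    sp=((a-adeg+180)%360-180)
    print('t',round(float(s['time']),2),'p',p.round(4),'a',a.round(2),'tilt',R[:,2].round(4),'f',np.round(s['ft_force'],2),'w',round(float(s['grip_width']),3))
    print('shift',sh.round(4),'spin',round(sp/180,4))
E
python3 -c "
from h import *
go(.43,.3,.30,90);go(.57,-.0,.30,90)"
```

```text
t 0.15 p [0.2366 0.605  0.2357] a 68.64 tilt [-4.0e-04 -1.3e-03 -1.0e+00] f [ 0.05  1.11 -0.25] w 0.997
shift [-0.7123  0.9705 -0.2131] spin -0.1187
t 0.15 p [0.2366 0.605  0.2357] a 68.64 tilt [-4.0e-04 -1.3e-03 -1.0e+00] f [ 0.05  1.11 -0.25] w 0.997
shift [-1.4737  1.7693 -0.2119] spin -0.1187
```

Request:
drive_tool([
  [[-0.71, 0.97, -0.213, -0.119, 0], [-0.71, 0.97, -0.213, -0.119, 0], [-0.71, 0.97, -0.213, -0.119, 0], [-0.71, 0.97, -0.213, -0.119, 0], [-0.71, 0.97, -0.213, -0.119, 0], [-0.71, 0.97, -0.213, -0.119, 0], [-0.71, 0.97, -0.213, -0.119, 0]],
])

```text
time: 1.02
position: [0.4337, 0.2961, 0.3015]
tool_rot: [2.23, 2.211, 0.003]
ft_force: [-0.0, 0.6, -0.4]
grip_width: 1.0
```

```bash
python3 -c "
from h import *
go(.57,.04,.30,90)"
```

```text
t 1.02 p [0.4337 0.2961 0.3015] a 89.51 tilt [ 2.5e-03 -2.0e-04 -1.0e+00] f [-0.05  0.63 -0.44] w 1.0
shift [-0.8496  0.4618  0.0064] spin -0.0027
```

Request:
drive_tool([
  [[-0.85, 0.46, 0, -0.002, 0], [-0.85, 0.46, 0, -0.002, 0], [-0.85, 0.46, 0, -0.002, 0], [-0.85, 0.46, 0, -0.002, 0], [-0.85, 0.46, 0, -0.002, 0], [-0.85, 0.46, 0, -0.002, 0], [-0.85, 0.46, 0, -0.002, 0]],
])

```text
time: 1.9
position: [0.568, 0.048, 0.2999]
tool_rot: [-2.21, -2.231, 0.0]
ft_force: [-0.6, 0.3, 0.0]
grip_width: 0.999
```

```bash
python3 -c "
from h import *
grab('wrist','w1.png')
go(.57,-.26,.30,90)"
```

```text
t 1.95 p [0.568  0.0485 0.3001] a 90.6 tilt [-9.e-04  1.e-03 -1.e+00] f [-1.49  0.93  0.25] w 0.999
shift [-1.0284e+00 -3.9000e-03 -8.0000e-04] spin 0.0033
```

View pics/w1.png

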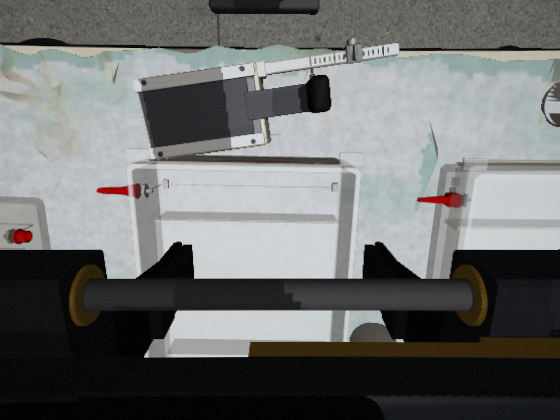

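The wrist view shows the viewer top with corners near (136,80), (260,64), (152,157) and (268,140). The handle is at (318,93) and the cursor at (352,48). Next I'll look at the scanner.

Request:
drive_tool([
  [[-0.9, 0, 0, 0.003, 0], [-0.9, 0, 0, 0.003, 0], [-0.9, 0, 0, 0.003, 0], [-0.9, 0, 0, 0.003, 0], [-0.9, 0, 0, 0.003, 0], [-0.9, 0, 0, 0.003, 0], [-0.9, 0, 0, 0.003, 0]],
])

```text
time: 2.82
position: [0.5713, -0.2207, 0.3002]
tool_rot: [-2.218, -2.223, -0.002]
ft_force: [-0.5, 0.5, 0.8]
grip_width: 0.998
```

```bash
python3 -c "
from h import *
grab('wrist','w2.png')
for i,(r,c) in enumerate([((30,170),(120,420))]):
    a=cv2.imread('pics/w1.png')[r[0]:r[1],c[0]:c[1]]; cv2.imwrite('pics/w1z.png',cv2.resize(a,None,fx=2.6,fy=2.6,interpolation=cv2.INTER_CUBIC))
go(.57,-.26,.30,90)"
```

```text
t 2.88 p [ 0.5713 -0.2206  0.3003] a 90.13 tilt [ 1.0e-04  1.7e-03 -1.0e+00] f [-0.31 -0.16  0.58] w 1.002
shift [-0.1313 -0.0047  0.0007] spin 0.0007
```

View pics/w2.png

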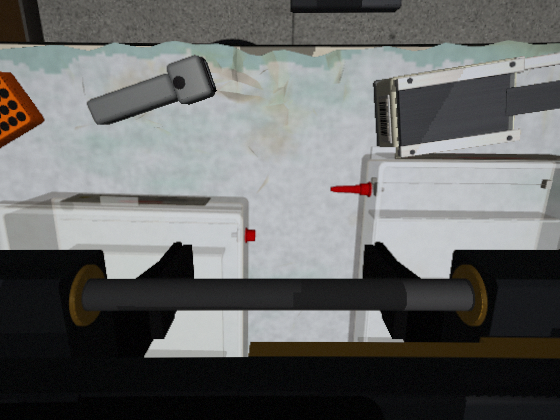

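View pics/w1z.png

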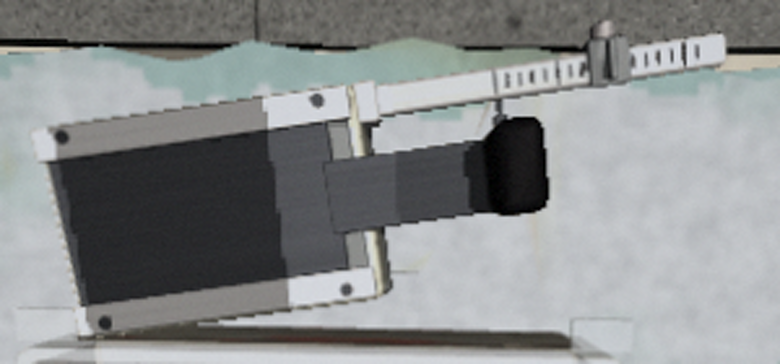

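```bash
python3 -c "
from h import *
a=cv2.imread('pics/w2.png')
cv2.imwrite('pics/w2z.png',cv2.resize(a[45:165,360:560],None,fx=4,fy=4,interpolation=cv2.INTER_CUBIC))
cv2.imwrite('pics/w2s.png',cv2.resize(a[40:140,70:250],None,fx=4,fy=4,interpolation=cv2.INTER_CUBIC))
b=cv2.imread('pics/w1.png')
cv2.imwrite('pics/w1c.png',cv2.resize(b[30:120,290:410],None,fx=6,fy=6,interpolation=cv2.INTER_CUBIC))
"
```

```text
(no output)
```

View pics/w2z.png

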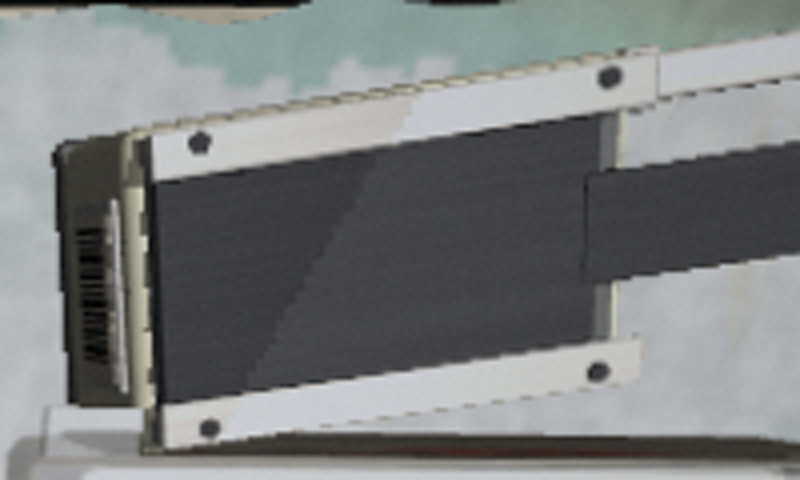

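View pics/w2s.png

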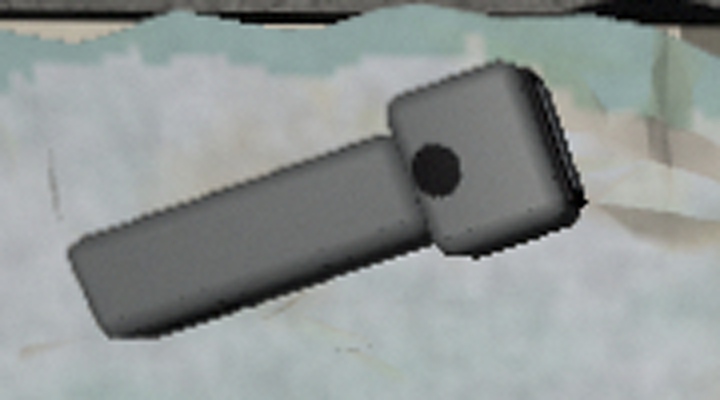

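View pics/w1c.png

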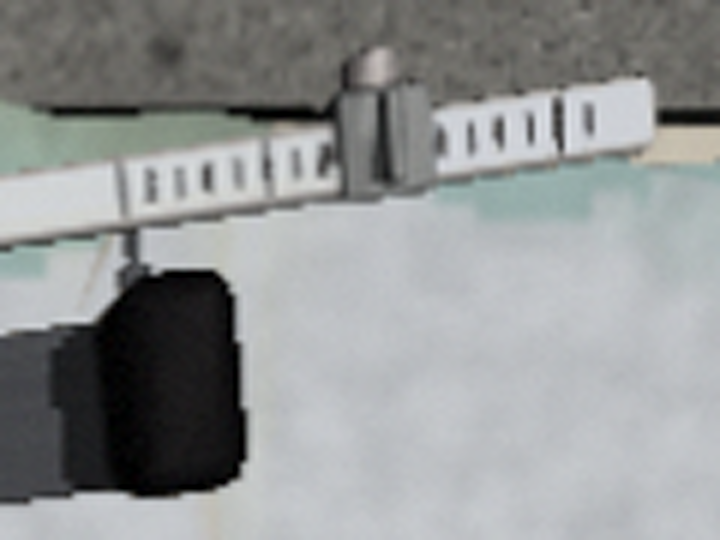

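Run:
```python
from h import *
d1=load('w1.png'); d2=load('w2.png')
print('cam1',onz(d1,278,100,0).round(3))
A=[onz(d1,120+u/2.6,30+v/2.6,.08) for u,v in [(62,137),(105,323),(318,100),(346,289)]]
B=[onz(d2,360+u/4,45+v/4,.08) for u,v in [(201,142),(210,428),(610,77),(598,372)]]
A=np.array(A);B=np.array(B)
print(A.round(4).tolist());print(B.round(4).tolist())
for P in(A,B):
    print('centre',P.mean(0).round(4),[np.degrees(np.arctan2(*(P[j]-P[i])[1::-1])).round(2) for i,j in [(0,2),(1,3),(1,0),(3,2)]],[np.linalg.norm(P[i]-P[j]).round(4) for i,j in [(0,2),(1,3),(0,1),(2,3)]])
print('ridge',[onz(d1,290+u/6,30+v/6,.075).round(4) for u,v in [(385,140),(392,140)]], 'ptr',onz(d1,290+131/6,30+237/6,.075).round(4))
# handle top (z .128) corners
print('handle',[onz(d1,290+u/6,30+v/6,.128).round(4) for u,v in [(170,270),(230,275),(243,480),(120,490)]])
# guide outer corners w2
print('box',[onz(d2,360+u/4,45+v/4,.08).round(4) for u,v in [(150,135),(165,447),(657,48),(640,340)]])
# plate: at z .059 top, .029 bottom
print('plate top edge',[onz(d2,360+u/4,45+v/4,.059).round(4) for u,v in [(115,200),(128,392)]])
# scanner
print('scanner',[onz(d2,70+u/4,40+v/4,.034).round(4) for u,v in [(72,245),(110,330),(378,135),(425,225),(437,170),(390,100),(505,62),(545,75),(583,200),(450,245)]])
```

```text
cam1 [0.477 0.048 0.   ]
[[0.4655, -0.0877, 0.08], [0.5368, -0.0772, 0.08], [0.4508, 0.0116, 0.08], [0.522, 0.0216, 0.08]]
[[0.4652, -0.0872, 0.08], [0.5364, -0.077, 0.08], [0.4507, 0.0113, 0.08], [0.522, 0.022, 0.08]]
centre [ 0.4938 -0.0329  0.08  ] [np.float64(98.4), np.float64(98.54), np.float64(-171.62), np.float64(-171.97)] [np.float64(0.1004), np.float64(0.1), np.float64(0.0721), np.float64(0.0719)]
centre [ 0.4936 -0.0327  0.08  ] [np.float64(98.36), np.float64(98.27), np.float64(-171.82), np.float64(-171.47)] [np.float64(0.0996), np.float64(0.1001), np.float64(0.072), np.float64(0.0721)]
ridge [array([0.4352, 0.1233, 0.075 ]), array([0.4352, 0.1244, 0.075 ])] ptr [0.4505 0.0815 0.075 ]
handle [array([0.4611, 0.0826, 0.128 ]), array([0.4617, 0.0913, 0.128 ]), array([0.4903, 0.0947, 0.128 ]), array([0.4919, 0.0764, 0.128 ])]
box [array([ 0.4635, -0.1002,  0.08  ]), array([ 0.5414, -0.0884,  0.08  ]), array([0.4442, 0.0214, 0.08  ]), array([0.5139, 0.0312, 0.08  ])]
plate top edge [array([ 0.4779, -0.101 ,  0.059 ]), array([ 0.5287, -0.0927,  0.059 ])]
scanner [array([ 0.4849, -0.438 ,  0.034 ]), array([ 0.5084, -0.4306,  0.034 ]), array([ 0.4547, -0.3482,  0.034 ]), array([ 0.4786, -0.3369,  0.034 ]), array([ 0.4638, -0.3324,  0.034 ]), array([ 0.4456, -0.344 ,  0.034 ]), array([ 0.4356, -0.3113,  0.034 ]), array([ 0.4388, -0.3004,  0.034 ]), array([ 0.4716, -0.2914,  0.034 ]), array([ 0.484 , -0.3302,  0.034 ])]
```

Run:
```python
from h import *
d2=load('w2.png'); d1=load('w1.png'); dt=load('top0.png')
for z in (0,.05):
  print(z,'L tray',[onz(d2,*p,z).round(3) for p in [(246,197),(62,193),(246,240)]],'R tray',[onz(d2,*p,z).round(3) for p in [(370,152),(360,240)]], 'R tray from w1',[onz(d1,*p,z).round(3) for p in [(133,163),(357,160)]])
go(.473,-.361,.12,18)
```

```text
0 L tray [array([ 0.605, -0.263,  0.   ]), array([ 0.601, -0.507,  0.   ]), array([ 0.667, -0.264,  0.   ])] R tray [array([ 0.545, -0.101,  0.   ]), array([ 0.666, -0.105,  0.   ])] R tray from w1 [array([ 0.558, -0.141,  0.   ]), array([0.551, 0.151, 0.   ])]
0.05 L tray [array([ 0.593, -0.258,  0.05 ]), array([ 0.589, -0.475,  0.05 ]), array([ 0.648, -0.259,  0.05 ])] R tray [array([ 0.54 , -0.114,  0.05 ]), array([ 0.648, -0.118,  0.05 ])] R tray from w1 [array([ 0.551, -0.12 ,  0.05 ]), array([0.545, 0.14 , 0.05 ])]
t 2.88 p [ 0.5713 -0.2206  0.3003] a 90.13 tilt [ 1.0e-04  1.7e-03 -1.0e+00] f [-0.31 -0.16  0.58] w 1.002
shift [-0.4682 -0.3289  0.6001] spin 0.4007
```

Request:
drive_tool([
  [[-0.468, -0.329, 0.55, 0.4, 0], [-0.468, -0.329, 0.55, 0.4, 0], [-0.468, -0.329, 0.55, 0.4, 0], [-0.468, -0.329, 0.55, 0.4, 0], [-0.468, -0.329, 0.55, 0.4, 0], [-0.468, -0.329, 0.55, 0.4, 0], [-0.468, -0.329, 0.55, 0.4, 0], [-0.468, -0.329, 0.55, 0.4, 0], [-0.468, -0.329, 0.55, 0.4, 0]],
])

```text
time: 4.0
position: [0.4723, -0.3628, 0.1354]
tool_rot: [-3.102, -0.495, -0.001]
ft_force: [0.6, -0.2, -0.0]
grip_width: 0.997
```

```bash
python3 -c "
from h import *
grab('wrist','w3.png')
go(.473,-.361,.018,18)"
```

```text
t 4.05 p [ 0.472  -0.3632  0.1355] a 18.06 tilt [ 4.e-04  5.e-04 -1.e+00] f [ 0.1  -0.93 -0.33] w 0.998
shift [ 0.0051 -0.0058  0.3916] spin 0.0004
```

View pics/w3.png

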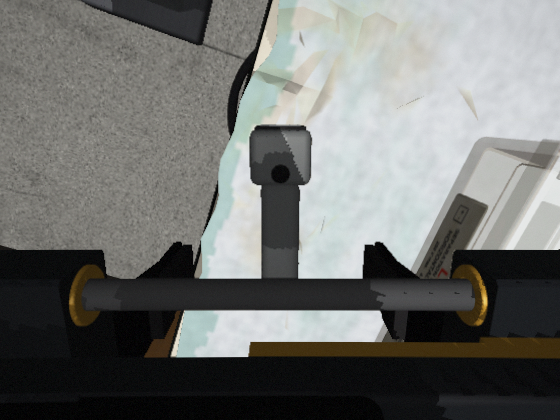

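The scanner lies straight along the image column 280 (button at (280,174), nose edge at row 126, step at row 185), between the open fingers.

```bash
python3 -c "
from h import *
d=load('w3.png')
g=np.array([.472,-.3632])
for p in [(280,128,.034),(280,185,.034),(280,174,.034),(280,250,.034)]:
    X=onz(d,*p); s=X[:2]-g; u=np.array([-np.sin(np.radians(18.06)),np.cos(np.radians(18.06))]); print(X.round(4),'along',(s@u).round(4),'perp',(s[0]*u[1]-s[1]*u[0]).round(4))
"
```

```text
[ 0.4533 -0.3019  0.034 ] along 0.064 perp 0.0012
[ 0.4662 -0.341   0.034 ] along 0.0229 perp 0.0014
[ 0.4636 -0.3332  0.034 ] along 0.0311 perp 0.0013
[ 0.4825 -0.3903  0.034 ] along -0.029 perp 0.0016
```

Request:
drive_tool([
  [[0.004, -0.005, 0.2, 0, 60], [0.004, -0.005, 0.39, 0, 60], [0.004, -0.005, 0.39, 0, 60], [0.004, -0.005, 0.39, 0, 60]],
])

```text
time: 4.55
position: [0.472, -0.3621, 0.0184]
tool_rot: [-3.103, -0.489, 0.001]
ft_force: [-0.5, 0.5, -0.1]
grip_width: 0.772
```

Request:
drive_tool([
  [[0.004, 0.012, 0, 0, 60], [0.004, 0.012, 0, 0, 60], [0.004, 0.012, 0, 0, 255], [0.004, 0.012, 0, 0, 255], [0.004, 0.012, 0, 0, 255], [0.004, 0.012, 0, 0, 255], [0.004, 0.012, 0, 0, 255], [0.004, 0.012, 0, 0, 255]],
], grip_force=25)

```text
time: 5.55
position: [0.4745, -0.3652, 0.0184]
tool_rot: [-3.103, -0.488, -0.0]
ft_force: [-0.2, 0.4, 0.6]
grip_width: 0.338
```

```bash
python3 -c "
from h import *
go(.5252,-.2475,.075,8.35)"
```

```text
t 5.55 p [ 0.4745 -0.3652  0.0184] a 17.89 tilt [ 0.e+00  1.e-04 -1.e+00] f [-0.15  0.38  0.62] w 0.338
shift [ 0.2815 -0.3216 -0.1885] spin 0.053
```

Request:
drive_tool([
  [[0, 0, -0.15, 0, 255], [0, 0, -0.15, 0, 255], [0.14, -0.16, -0.15, 0.03, 255], [0.28, -0.322, -0.15, 0.053, 255], [0.28, -0.322, -0.09, 0.053, 255], [0.28, -0.322, -0.09, 0.053, 255], [0.28, -0.322, -0.09, 0.053, 255], [0.28, -0.322, -0.09, 0.053, 255]],
])

```text
time: 6.55
position: [0.524, -0.2496, 0.0459]
tool_rot: [3.133, 0.223, 0.001]
ft_force: [0.1, -0.5, -1.8]
grip_width: 0.341
```

```bash
python3 -c "
from h import *
grab('wrist','w4.png');d=grab('side','s4.png');grab('top','t4.png')
a=d['img'][160:300,230:380]; cv2.imwrite('pics/s4z.png',cv2.resize(a,None,fx=4,fy=4,interpolation=cv2.INTER_CUBIC))
go(.5252,-.2475,.045,8.35)"
```

```text
t 6.7 p [ 0.5245 -0.2486  0.0458] a 8.25 tilt [ 6.e-04 -2.e-04 -1.e+00] f [-0.52 -0.04 -2.  ] w 0.339
shift [ 0.0029 -0.0033  0.0028] spin -0.0006
```

View pics/w4.png

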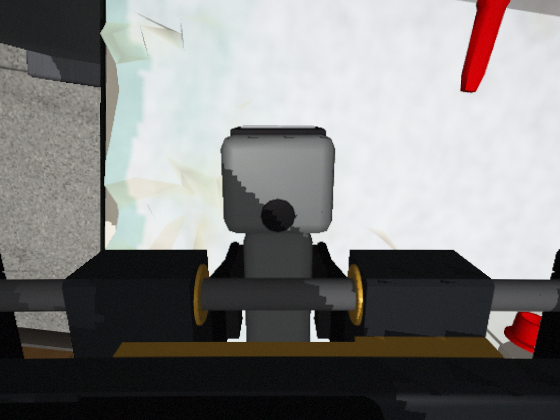

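View pics/s4z.png

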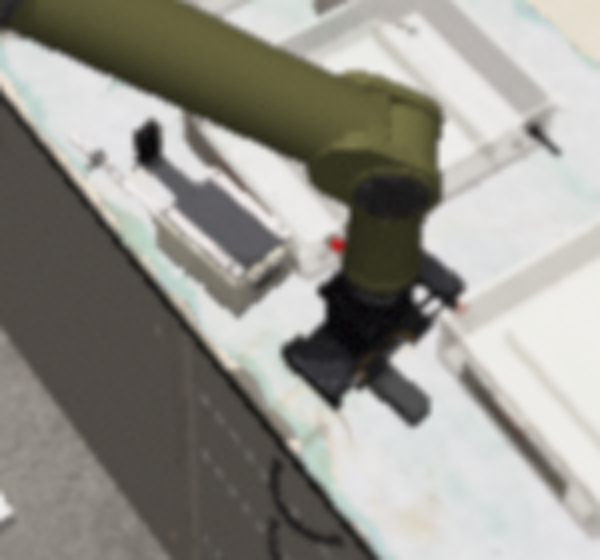

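```bash
python3 -c "
from h import *
d=load('w4.png')
C=np.array([.4937,-.0328]); a=np.radians(98.35); u=np.array([np.cos(a),np.sin(a)]); P=C-.065*u
for p in [(278,135,.061),(278,127,.061),(278,230,.061),(278,215,.061),(278,127,.045)]:
    X=onz(d,*p); s=X[:2]-P; print(X.round(4),'range',(-s@u).round(4),'lateral',(s@[u[1],-u[0]]).round(4))
s=np.array([.5245,-.2486])-P;print((-s@u).round(4),(s@[u[1],-u[0]]).round(4))
"
```

```text
[ 0.5142 -0.1846  0.061 ] range 0.0882 lateral -0.0018
[ 0.5138 -0.1817  0.061 ] range 0.0852 lateral -0.0018
[ 0.5196 -0.2224  0.061 ] range 0.1264 lateral -0.0019
[ 0.5187 -0.2161  0.061 ] range 0.12 lateral -0.0019
[ 0.5138 -0.1823  0.045 ] range 0.0858 lateral -0.0018
0.153 -0.0009
```

Request:
drive_tool([
  [[0.005, -0.014, 0.002, 0, 255], [0.005, -0.014, 0.002, 0, 255], [0.005, -0.014, 0.002, 0, 255], [0.005, -0.014, 0.002, 0, 255], [0.005, -0.014, 0.002, 0, 255], [0.005, -0.014, 0.002, 0, 255], [0.005, -0.014, 0.002, 0, 255], [0.005, -0.014, 0.002, 0, 255], [0.005, -0.014, 0.002, 0, 255], [0.005, -0.014, 0.002, 0, 255], [0.005, -0.014, 0.002, 0, 255], [0.005, -0.014, 0.002, 0, 255], [0.005, -0.014, 0.002, 0, 255], [0.005, -0.014, 0.002, 0, 255], [0.005, -0.014, 0.002, 0, 255], [0.005, -0.014, 0.002, 0, 255]],
])

```text
time: 8.7
position: [0.5255, -0.2432, 0.0448]
tool_rot: [-3.133, -0.228, -0.0]
ft_force: [-0.3, 0.4, -0.9]
grip_width: 0.345
```

```bash
python3 -c "
from h import *
go(.475,-.34,.075,18); go(.475,-.34,.018,18)"
```

```text
t 8.7 p [ 0.5255 -0.2432  0.0448] a 8.34 tilt [ 0.e+00  1.e-04 -1.e+00] f [-0.33  0.44 -0.93] w 0.345
shift [-0.2135  0.2949 -0.1006] spin -0.0537
t 8.7 p [ 0.5255 -0.2432  0.0448] a 8.34 tilt [ 0.e+00  1.e-04 -1.e+00] f [-0.33  0.44 -0.93] w 0.345
shift [-0.2135  0.2949  0.0894] spin -0.0537
```

Request:
drive_tool([
  [[0, 0, 0, 0, 255], [0, 0, 0, 0, 255], [0, 0, 0, 0, 255], [0, 0, 0, 0, 255], [-0.07, 0.1, -0.05, -0.02, 255], [-0.21, 0.295, -0.05, -0.054, 255], [-0.21, 0.295, -0.05, -0.054, 255], [-0.21, 0.295, -0.05, -0.054, 255], [-0.21, 0.295, 0.05, -0.054, 255], [-0.21, 0.295, 0.075, -0.054, 255], [-0.21, 0.295, 0.082, -0.054, 255], [-0.21, 0.295, 0.087, -0.054, 255], [-0.21, 0.295, 0.087, -0.054, 255], [-0.21, 0.295, 0.087, -0.054, 255]],
])

```text
time: 10.45
position: [0.4764, -0.3401, 0.0193]
tool_rot: [3.102, 0.493, 0.001]
ft_force: [-0.3, -0.4, -0.9]
grip_width: 0.341
```

```bash
python3 -c "
from h import *
go(.475,-.34,.018,18)"
```

```text
t 10.45 p [ 0.4764 -0.3401  0.0193] a 18.06 tilt [ 9.e-04 -3.e-04 -1.e+00] f [-0.34 -0.44 -0.89] w 0.341
shift [-0.0043 -0.0017  0.0042] spin 0.0003
```

Request:
drive_tool([
  [[0, 0, 0.003, 0, 255], [0, 0, 0.005, 0, 255], [0, 0, 0.005, 0, 255], [0, 0, 0.005, 0, 60], [0, 0, 0.005, 0, 60], [0, 0, 0.005, 0, 60], [0, 0, 0.005, 0, 60], [0, 0, -0.1, 0, 60], [0, 0, -0.3, 0, 60], [0, 0, -0.6, 0, 60], [0, 0, -0.6, 0, 60], [0, 0, -0.6, 0, 60]],
])

```text
time: 11.95
position: [0.4773, -0.3409, 0.2013]
tool_rot: [3.1, 0.493, 0.007]
ft_force: [-0.5, -0.1, -0.3]
grip_width: 0.764
```

```bash
python3 -c "
from h import *
grab('wrist','w5.png')
go(.476,-.06,.25,98.35)"
```

```text
t 12.0 p [ 0.4764 -0.34    0.1993] a 18.07 tilt [ 1.8e-03 -2.0e-04 -1.0e+00] f [-0.11  0.07 -1.04] w 0.768
shift [ 0.2884 -0.8877 -0.169 ] spin -0.446
```

View pics/w5.png

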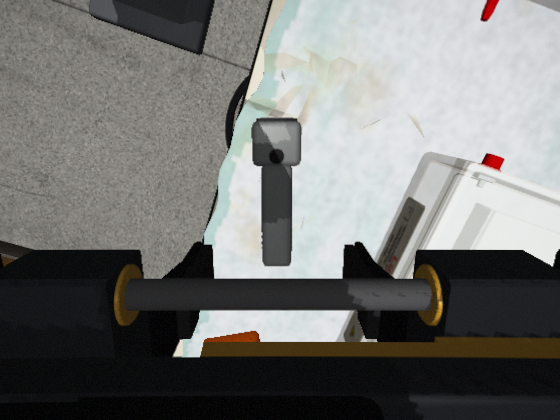

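The scanner lies flat and free, straight in the image at column 276. Next is the handle.

Request:
drive_tool([
  [[0.288, -0.888, -0.17, -0.446, 60], [0.288, -0.888, -0.17, -0.446, 60], [0.288, -0.888, -0.17, -0.446, 60], [0.288, -0.888, -0.17, -0.446, 60], [0.288, -0.888, -0.17, -0.446, 60], [0.288, -0.888, -0.17, -0.446, 60], [0.288, -0.888, -0.17, -0.446, 60], [0.288, -0.888, -0.17, -0.446, 60], [0.288, -0.888, -0.17, -0.446, 60]],
])

```text
time: 13.12
position: [0.4748, -0.0596, 0.2482]
tool_rot: [-2.054, -2.375, 0.003]
ft_force: [-0.2, 0.8, -0.8]
grip_width: 0.767
```

```bash
python3 -c "
from h import *
go(.4763,.0859,.2,98.35)"
```

```text
t 13.12 p [ 0.4748 -0.0596  0.2482] a 98.3 tilt [-2.8e-03 -4.0e-04 -1.0e+00] f [-0.15  0.79 -0.84] w 0.767
shift [0.4791 0.0755 0.1604] spin -0.0003
```

Request:
drive_tool([
  [[0.479, 0.075, 0, 0, 60], [0.479, 0.075, 0.1, 0, 60], [0.479, 0.075, 0.16, 0, 60], [0.479, 0.075, 0.16, 0, 60], [0.479, 0.075, 0.16, 0, 60]],
])

```text
time: 13.75
position: [0.4773, 0.0842, 0.2019]
tool_rot: [2.057, 2.374, -0.001]
ft_force: [0.9, 0.1, -0.2]
grip_width: 0.765
```

```bash
python3 -c "
from h import *
d=grab('wrist','w6.png')
a=d['img'][60:250,170:420]; cv2.imwrite('pics/w6z.png',cv2.resize(a,None,fx=3.2,fy=3.2,interpolation=cv2.INTER_CUBIC))
go(.4763,.0859,.101,98.35)"
```

```text
t 13.8 p [0.4776 0.084  0.2024] a 98.17 tilt [ 1.e-03 -1.e-04 -1.e+00] f [-0.41 -0.93  0.67] w 0.765
shift [ 0.0069 -0.0039  0.3381] spin -0.001
```

View pics/w6.png

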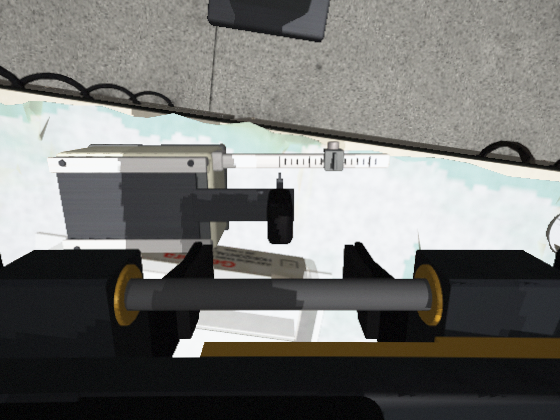

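View pics/w6z.png

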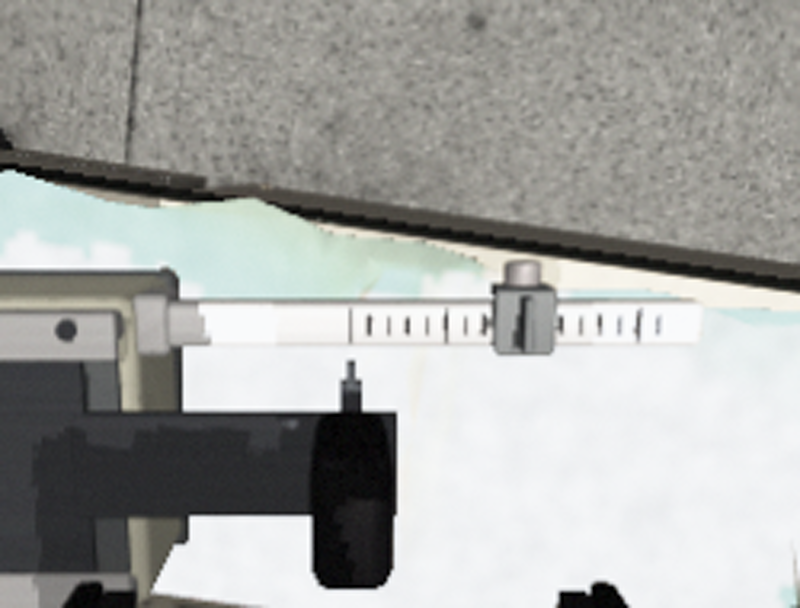

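```bash
python3 -c "
from h import *
d=load('w6.png')
C=np.array([.4937,-.0328]); a=np.radians(98.35); u=np.array([np.cos(a),np.sin(a)])
f=lambda x,y,z=.075:onz(d,170+x/3.2,60+y/3.2,z)
for n,p in dict(ridgeL=(518,322),ridgeR=(530,322),curL=(494,322,.07),curR=(555,322,.07),ptr=(350,365),tick0=(350,325,.065),tick5=(447,325,.065),tick15=(640,325,.065)).items(): X=f(*p); print(n,X.round(4),((X[:2]-C)@u).round(4))
a=d['img'][135:180,320:350]; cv2.imwrite('pics/w6c.png',cv2.resize(a,None,fx=14,fy=14,interpolation=cv2.INTER_NEAREST))
"
```

```text
ridgeL [0.4337 0.1218 0.075 ] 0.1617
ridgeR [0.4332 0.1248 0.075 ] 0.1647
curL [0.4351 0.1166 0.07  ] 0.1563
curR [0.4329 0.132  0.07  ] 0.1719
ptr [0.4505 0.0817 0.075 ] 0.1196
tick0 [0.4418 0.0805 0.065 ] 0.1196
tick5 [0.4381 0.1054 0.065 ] 0.1448
tick15 [0.431 0.155 0.065] 0.1949
```

View pics/w6c.png

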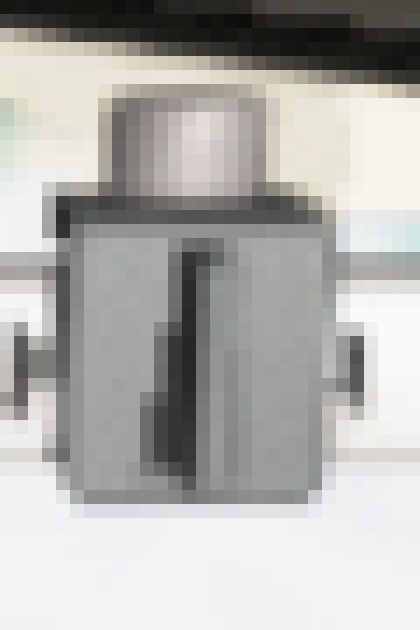

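Request:
drive_tool([
  [[0.007, -0.004, 0.15, -0.001, 60], [0.007, -0.004, 0.3, -0.001, 60], [0.007, -0.004, 0.338, -0.001, 60], [0.007, -0.004, 0.338, -0.001, 60], [0.007, -0.004, 0.338, -0.001, 60]],
])

```text
time: 14.42
position: [0.4772, 0.0876, 0.1024]
tool_rot: [2.05, 2.378, 0.005]
ft_force: [1.0, -0.8, -0.2]
grip_width: 0.764
```

Request:
drive_tool([
  [[0, 0, 0.004, 0, 60], [0, 0, 0.004, 0, 255], [0, 0, 0.004, 0, 255], [0, 0, 0.004, 0, 255], [0, 0, 0.004, 0, 255], [0, 0, 0.004, 0, 255], [0, 0, 0.004, 0, 255]],
], grip_force=35)

```text
time: 15.3
position: [0.4757, 0.0866, 0.0991]
tool_rot: [2.051, 2.379, -0.001]
ft_force: [0.8, -2.6, 0.4]
grip_width: 0.205
```

```bash
python3 -c "
from h import *
d=grab('wrist','w7.png')
u=np.array([np.cos(np.radians(98.35)),np.sin(np.radians(98.35))]);p=np.array(ctrl.get_state()['position'])[:2]
print('along',((p-[.4937,-.0328])@u).round(4))
go(.4763-.1451*.0445,.0859+.9894*.0445,.101,98.35)"
```

```text
along 0.1207
t 15.35 p [0.4757 0.0866 0.0991] a 98.47 tilt [ 1.e-04 -1.e-03 -1.e+00] f [ 1.79 -2.79  0.01] w 0.204
shift [ 0.1457  0.0021 -0.0065] spin 0.0007
```

View pics/w7.png

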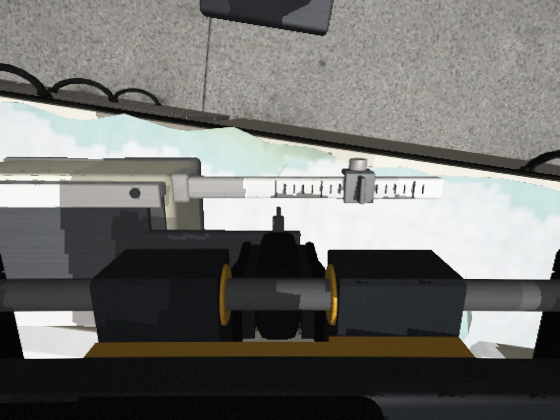

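The handle is gripped (17.8 mm). The pointer is at (279,208), just past tick 0, and the cursor is at column 360. Now I'll pull.

Request:
drive_tool([
  [[0.02, 0, 0, 0, 255], [0.05, 0, 0, 0, 255], [0.08, 0, 0, 0, 255], [0.11, 0, 0, 0, 255], [0.13, 0, 0, 0, 255], [0.142, 0, 0, 0, 255], [0.142, 0, 0, 0, 255], [0.142, 0, 0, 0, 255], [0.142, 0, 0, 0, 255]],
])

```text
time: 16.48
position: [0.4694, 0.1291, 0.0991]
tool_rot: [2.05, 2.379, -0.001]
ft_force: [2.6, -5.9, -0.6]
grip_width: 0.204
```

```bash
python3 -c "
from h import *
d=grab('wrist','w8.png')
a=d['img'][150:230,240:320]; cv2.imwrite('pics/w8z.png',cv2.resize(a,None,fx=7,fy=7,interpolation=cv2.INTER_NEAREST))
u=np.array([np.cos(np.radians(98.35)),np.sin(np.radians(98.35))]);p=np.array(ctrl.get_state()['position'])[:2]
print('along',((p-[.4937,-.0328])@u).round(4))
go(.4763-.1451*.0445,.0859+.9894*.0445,.101,98.35)"
```

```text
along 0.1636
t 16.52 p [0.4694 0.129  0.0991] a 98.5 tilt [ 4.0e-04 -1.4e-03 -1.0e+00] f [ 2.51 -6.22 -0.57] w 0.205
shift [ 0.0027  0.0019 -0.0064] spin 0.0008
```

View pics/w8z.png

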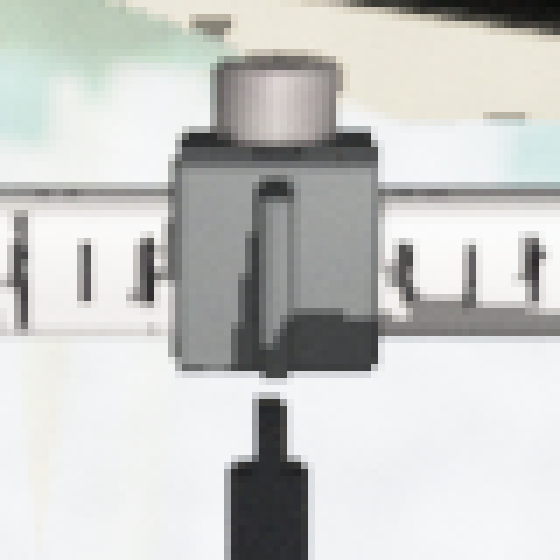

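View pics/w8.png

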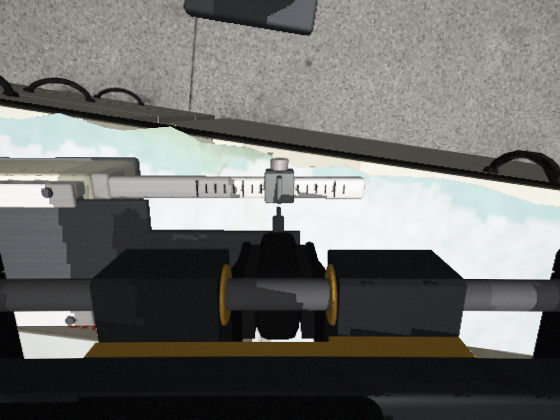

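```bash
python3 -c "
from h import *
d=load('w8.png')
C=np.array([.4937,-.0328]); a=np.radians(98.35); u=np.array([np.cos(a),np.sin(a)])
for n,p in dict(r1=(276,200,.075),r2=(277,330,.075),curL=(177,300,.07),curR=(378,300,.07),ptr=(269.5,402,.075),ptrlo=(269.5,402,.07),ptrbase=(268,480,.075)).items():
  X=onz(d,240+p[0]/7-.07,150+p[1]/7,p[2]); print(n,X.round(4),(1000*(X[:2]-C)@u).round(2))
"
```

```text
r1 [0.4277 0.1239 0.075 ] 164.63
r2 [0.4373 0.1254 0.075 ] 164.75
curL [0.4373 0.1178 0.07  ] 157.18
curR [0.435  0.1329 0.07  ] 172.41
ptr [0.4428 0.1257 0.075 ] 164.22
ptrlo [0.4442 0.1259 0.07  ] 164.22
ptrbase [0.4489 0.1265 0.075 ] 164.13
```

Request:
drive_tool([
  [[0.0017, 0, 0, 0, 255], [0.0017, 0, 0, 0, 255], [0.0017, 0, 0, 0, 255], [0.0017, 0, 0, 0, 255], [0.0017, 0, 0, 0, 255], [0.0017, 0, 0, 0, 255]],
])

```text
time: 17.27
position: [0.4694, 0.1294, 0.0991]
tool_rot: [2.05, 2.379, -0.001]
ft_force: [1.1, -6.3, -0.6]
grip_width: 0.201
```

```bash
python3 -c "
from h import *
d=grab('wrist','w9.png'); t=grab('top','t9.png')
a=d['img'][150:230,240:320]; cv2.imwrite('pics/w9z.png',cv2.resize(a,None,fx=7,fy=7,interpolation=cv2.INTER_NEAREST))
go(.4763-.1451*.0445,.0859+.9894*.0445,.101,98.35)"
```

```text
t 17.38 p [0.4694 0.1294 0.0991] a 98.5 tilt [ 4.0e-04 -1.5e-03 -1.0e+00] f [ 2.07 -6.54 -0.13] w 0.211
shift [ 0.0014  0.0018 -0.0063] spin 0.0008
```

View pics/w9z.png

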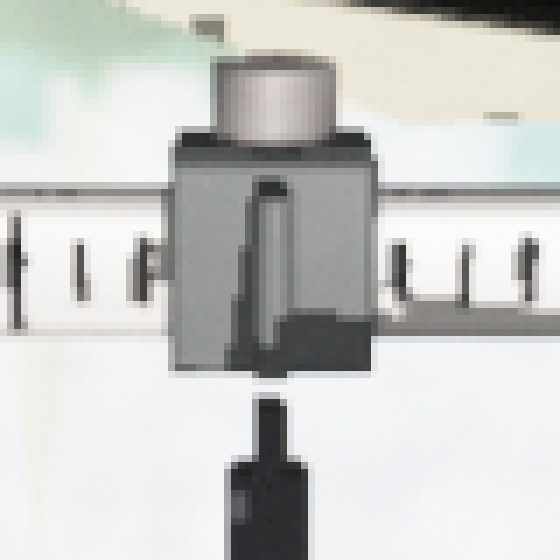

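View pics/t9.png

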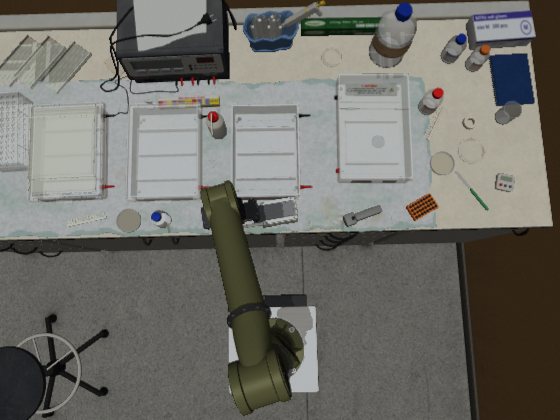

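The ridge (column about 272 in the zoom) and the pointer (about 270) now line up within about 0.2 mm. The top view shows the scanner lying at (362,215) and the bottle, dish and block where they were.

```bash
python3 -c "
from h import *
print(ctrl.close_job())"
```

```text
the job is handed in; nothing more can be done
None
```

The job is handed in at 17.4 s (limit 64 s), with the handle still held and the shutter at the mark.

- **Scan:** I aimed the scanner's nose at the barcode plate at plate height and held it for about 2.5 s. The camera put it at about 84 mm range and 1–2 mm to one side, so I moved it 4 mm closer and 1.5 mm across before the hold. I did not take another picture of it after that, so the final 80 mm comes from the arm's own position.
- **Scanner laid down:** It is flat on the worktop and released, about 25 mm from where it started. The wrist and top views both show this.
- **Shutter:** I gripped the handle across its 18 mm side and pulled it out about 44 mm. In the last picture the pointer is within about 0.2–0.3 mm of the middle of the cursor ridge. The spring pulls at about 6.5 N, and the grip is set to 35 N.
- **Other items:** The cursor, bottle, dish and tube block appear unmoved in the last pictures.
- **Measurement disagreement:** My estimates of the ridge's distance out ranged from 42.5 to 45 mm between views. I relied on the last close-up, which shows pointer and ridge together.

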